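# Push the cup board home into its rail notches

### The arm

A 7-joint arm with a two-finger parallel gripper is mounted at the origin on a cart in front of the work surface, level with it; the furniture and walls round the work are solid. World frame = base frame: x ahead of the robot, y to its left, z up, the work surface at z = 0. Lengths are in mm, angles in rad, forces in N, time in s.
With the tool pointing down it reaches from about 425 to 875 mm from the base axis. Payload 4.7 kg.
Tool frame: the origin (TCP) lies at the very end of the fingers, on their centre line; the grasp point (between the pads) lies 19 mm behind it (grip_point_offset is the distance from the TCP to the grasp point, in mm); z points along the fingers, y is the line along which they close (so a half turn about z gives the same grasp; the last joint's range is limited). The gripper opens to 85 mm and grips with 20 to 120 N. Pads are 22 mm wide; open, the fingers measure 114 mm over their backs; the gripper's body (76 mm by 85 mm) begins 54 mm behind the grasp point. The pads swing forward as they close: fully open they stand 13 mm farther back than shut.
Start: joints at [0.014, 0.321, -0.07, 1.45, 0.023, 1.371, -0.057], TCP at [650.019, -0.025, 231.349] pointing down, gripper open.
Joint ranges: [-2.86, 2.86], [-0.3, 2.09], [-1.38, 1.24], [0.06, 2.45], [-1.56, 4.7], [0.09, 2.05], [-2.69, 2.69]. Speed limits (rad/s): [2.57, 2.57, 3.14, 3.14, 3.14, 3.14, 3.14].

### API

Orientations are given as a unit quaternion [w, x, y, z].
In Python, from plant import read_state, grab_frame, job_done, grip_point_offset gives the robot as it stands. The module is installed in compiled form; this text tells all that it offers.
- The arm moves only by the tool jog_arm, never from a script. Its argument "deltas" is a list of rows, each an object with "offset": the shift along the tool's x, y, z as a fraction of full scale, a list of three; "spin": the turn about the tool's z as a fraction of full scale; "fingers": the opening, from 0 (shut) to 1 (fully open). A call has exactly 10 rows; each row shifts and turns the commanded pose from where the row before left it, along the tool's axes as they then stand; what a row does not reach is not made up. Full scale, the value 1, is 40 mm for a shift and 0.12 rad for a turn. A row lasts 1/12 s, in which the tool goes at most 41.7 mm and 7.16 degrees, less where a joint would pass 70% of its speed; a pose out of reach is approached as far as the arm can. A call with a number of a shift or a turn outside -1 to 1 is refused whole. A call with a gripper value outside its range is refused whole. The fingers move at their own pace and stop on an object; "force" is the grip in N (left out, the last holds). Time passes only in rows, so rows that do not move let the fingers close, or fill a call up. It gives the time, the measured TCP pose, the force, the opening and the grip force at its end, in the units of the state.
- read_state(): the state, without advancing time (a new reading comes with each control period).
- grab_frame(name): name is "scene" or "side" or "wrist"; returns a dict with "img" (480x640x3 uint8, blue, green, red), "range_z" (480x640 float32, mm along the optical axis (not along the pixel's ray), 0 where there is no reading), "intrinsics" (3x3 intrinsics, pixels), "world_to_cam" (4x4, takes a point from world to camera coordinates). Camera axes: x right, y down, z forward; pixel columns grow to the right and rows downward; lengths in mm; the calibration is good to about 2 mm. A picture is of the moment at which its call begins.
- job_done(): hands the job in; it is judged then, once.
The state is a dict: "clock": time; "joint_positions": joint angles; "dq": joint speeds; "tau": joint torques, N m; "eef_pos": TCP position; "eef_rot": TCP orientation; "force": force on the tool from outside, world axes, zero at the start; "torque": the same for the moment, N m; "gripper_width": finger opening in mm; "grasp_force": force on a finger pad.
Only numpy, scipy, OpenCV 4.12 (cv2) and the standard library are available. Lean on these libraries where they do the work, as an engineer would, in place of code of your own. Each camera call takes 0.05 s, during which the arm holds its last target. There are 200 camera calls.

### The job

With the fingertips, push the white cup board, which has a raised bar across its rear (left-hand) end, to the right along its rails until you feel its feet drop into the notches and it lies flat on the rails; stop pushing then and move clear. Do not pick up or lift the board, do not touch the two sample cups riding on it, which must stay upright in their pockets, and leave the other things on the worktop where they are.

Things in the scene. Friction and masses are not known exactly. Their poses are not given: they have to be found in the camera images.
- fixture: Aluminium base plate (300 x 128 mm) with two steel rails and two low side guides, fixed to the worktop. Origin on the worktop (z = 0) below where the board's origin lies when seated. +x is the pushing direction along the rails, +z up; the plate reaches from x = -190 to +110 mm. Rail tops are 26 mm above the worktop, guide tops 40 mm; the guides' inner faces are at y = -50 and +50 mm.
- notch (a point): Middle between the two notches for the board's front feet, at rail-top height: 60 mm ahead (+x) of the fixture's origin, 26 mm above the worktop; axes as the fixture's. There are two more notches for the rear feet 120 mm behind. Each notch is 20 mm long, 10 mm deep, with upright walls: the board drops in by its own weight and the far wall then stops it.
- board: Loose white plastic board, 210 mm long (x = -100 to +110), 96 wide, 12 thick, 0.45 to 0.8 kg; +x as the fixture's. Origin on the underside, midway between its four 8 mm high, 14 mm long feet (at x = -60 and +60). Origin 34 mm above the worktop while riding on the rails, 26 mm when seated; then within 4 mm of the fixture's origin along x. It starts 60 to 110 mm behind that.
- push_face (a point): Middle of the rear upright face of the raised bar (16 mm thick, 90 wide, top 40 mm above the board's underside) across the board's rear end; push here. 100 mm behind the board's origin, 25 mm above its underside: 59 mm above the worktop while riding, 51 mm seated. Axes as the board's. Behind it, above the guides, the space is free; the nearest cup's rim is 66 mm ahead.
- cup_a: Small sealed sample cup with a printed film lid, 68 mm across at the top, 57 mm high, standing in the rear pocket of the board. Origin at the centre of its underside, z up. Not to be touched.
- cup_b: The same kind of sample cup, standing in the front pocket of the board. Origin at the centre of its underside, z up. Not to be touched.
- film_roll: Bystander: brown cardboard roll of lid film standing on end, 68 mm across, 145 mm high, to the right of the fixture. Origin at the centre of its underside.
- tape_roll: Bystander: roll of black tape lying flat, 58 mm across, 19 mm high, to the right of the fixture. Origin at the centre of its underside.
- pliers: Bystander: red-handled pliers, 150 mm long, lying to the left of the fixture. Origin at the centre of the underside.

How it is judged (in metres and radians):
On the way, in this order (a step that is already met when the one before it is completed fails the run):
1. the board rides along the rails, not yet at the notches, pushed by the fingers (contact force between the fingers and board above 0.2 N and x of board in the frame of fixture above -0.055 m and z of board in the frame of fixture above 0.031 m).
2. the board has dropped into the notches (z of board in the frame of fixture below 0.0285 m and angle between board's own z axis and vertical below 0.03 rad), for 0.2 s.
At the end, for the whole second after the job is handed in: The board lies flat on the rails with its feet in the notches (origin within 6 mm of the fixture's along the rails, less than 28.5 mm above the worktop, tilt under 0.03 rad), at rest, with both cups upright in their pockets (all of step 2 and x of board in the frame of fixture between -0.006 and 0.006 m and linear speed of board below 0.01 m/s and angle between each of cup_a, cup_b's own z axis and vertical below 0.1 rad and distance between cup_a and board below 0.022 m and x of cup_b in the frame of board between 0.062 and 0.082 m and z of cup_b in the frame of board below 0.017 m); the robot touches nothing.
It fails at once if the board is lifted or tipped off its rails (z of board in the frame of fixture above 0.042 m or angle between board's own z axis and vertical above 0.2 rad).
It fails at once if the board is rammed on after it has stopped in the notches (over 60 N) (contact force between the fingers and board above 60 N).
It fails at once if a sample cup is touched by the robot (contact force between any of the arm, the fingers and cup_a above 0.5 N or contact force between any of the arm, the fingers and cup_b above 0.5 N).
It fails at once if a sample cup tips (angle between any of cup_a, cup_b's own z axis and vertical above 0.4 rad).
It fails at once if a bystander is disturbed (distance of any of film_roll, tape_roll, pliers from where it was at the start of the episode above 0.02 m).
It also fails if it takes over 29 s, if anything falls off the work surface, if the arm or the gripper's body presses on something with over 40 N, if the wrist force passes 120 N, or if a joint passes its speed limit or range.

## Working session

There is one attempt and no reset: what is moved stays moved. The work goes in short steps, Python scripts to look and compute and a tool call to move; the robot and the scene stay as the last step left them, time stands still between calls to the robot, and variables do not carry over. Pictures are saved under pics/ and viewed, at most 10 in all, crops included, and the job is handed in when it is done.

Besides the shell and the picture viewer there is one more tool, called as name(argument=value, ...) on one line, values as JSON. jog_arm: Moves the arm, as the interface text tells. Shift numbers are shares of 40 mm and turn numbers shares of 0.12 rad, none past 1 either way. Its arguments: {"type":"object","properties":{"deltas":{"type":"array"},"force":{"type":"number"}},"required":["deltas"]}

```bash
mkdir -p pics
python3 - <<'E'
from plant import *
import cv2,numpy as np
s=read_state();print(s)
a=grab_frame("scene");b=grab_frame("side")
np.savez('f0.npz',**{k+'_s':a[k] for k in a},**{k+'_d':b[k] for k in b})
cv2.imwrite('pics/a.png',a['img']);cv2.imwrite('pics/b.png',b['img'])
for f in(a,b):print(f['intrinsics'],f['world_to_cam'])
E
```

```text
{'clock': 0.0, 'joint_positions': array([ 0.0140896 ,  0.32180285, -0.070068  ,  1.45168314,  0.02258947,
        1.37076898, -0.05688794]), 'dq': array([-2.30597345e-04, -1.02558913e-03,  8.51704715e-04, -1.25696416e-03,
       -8.24690063e-05, -9.00834758e-04, -4.87939949e-04]), 'tau': array([-1.25131752e-03, -4.93579853e+01, -3.82724963e-01, -3.14334905e+01,
        1.30020955e-02,  1.12603378e-02,  4.26072404e-06]), 'eef_pos': array([ 6.49468622e+02, -4.87782557e-02,  2.30232348e+02]), 'eef_rot': array([-6.29622140e-04,  7.07094014e-01,  7.07118927e-01, -6.95121089e-04]), 'force': array([-0.06301562, -0.12717931,  0.36288463]), 'torque': array([ 0.04589407, -0.02933229,  0.01555196]), 'grasp_force': 0.0, 'gripper_width': 85.6914363162361}
[[492.04845615   0.         317.36531272]
 [  0.         492.04845615 242.83956217]
 [  0.           0.           1.        ]] [[-7.25524752e-01 -6.88165792e-01 -6.45575896e-03  3.22107710e+02]
 [-3.97098858e-01  4.26281150e-01 -8.12771111e-01  2.74879450e+02]
 [ 5.62073243e-01 -5.87121984e-01 -5.82547375e-01  1.08332590e+03]
 [ 0.00000000e+00  0.00000000e+00  0.00000000e+00  1.00000000e+00]]
[[460.24727237   0.         319.22165819]
 [  0.         460.24727237 238.14170375]
 [  0.           0.           1.        ]] [[ 9.01276284e-01 -4.33244403e-01  5.88812422e-04 -4.59343697e+02]
 [-2.53991224e-01 -5.29476791e-01 -8.09408912e-01  1.35700651e+02]
 [ 3.50983644e-01  7.29351503e-01 -5.87245151e-01  1.30270072e+03]
 [ 0.00000000e+00  0.00000000e+00  0.00000000e+00  1.00000000e+00]]
```

View pics/a.png

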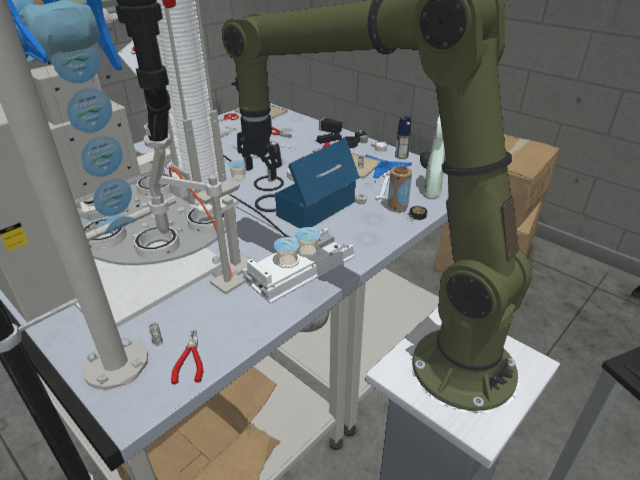

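View pics/b.png

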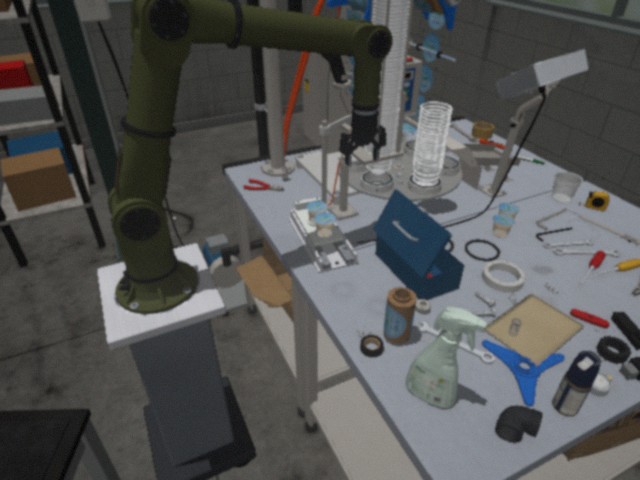

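The scene view shows the fixture at about (300,265) with the board and cups (287,245) and (308,238). A post stands at (225,270) near the board's far rear side, and the push direction runs toward (350,245). I'll build a top-down height map from the depth.

```bash
cat > h.py <<'E'
import numpy as np
def cloud(f):
    z=f['range_z'];K=f['intrinsics'];T=f['world_to_cam']
    v,u=np.indices(z.shape)
    p=np.stack([(u-K[0,2])/K[0,0]*z,(v-K[1,2])/K[1,1]*z,z],-1)
    w=(p-T[:3,3])@T[:3,:3]
    w[z<=0]=np.nan
    return w
E
python3 - <<'E'
import numpy as np,cv2
from h import cloud
d=np.load('f0.npz')
out=[]
for s in'sd':
    f={k:d[k+'_'+s] for k in('img','range_z','intrinsics','world_to_cam')}
    w=cloud(f).reshape(-1,3);c=f['img'].reshape(-1,3)
    m=(w[:,0]>350)&(w[:,0]<750)&(w[:,1]>-200)&(w[:,1]<450)&(w[:,2]>-20)&(w[:,2]<250)
    # top view: image right = -y, up = +x ; 1px=1mm /; 
    H=np.zeros((400,650,3),np.uint8)
    for (x,y,z),cc in zip(w[m],c[m]):
        cv2.circle(H,(int(450-y),int(750-x)),1,(int(min(255,max(0,z)*2.2)),)*3 if 0 else tuple(int(q) for q in cv2.applyColorMap(np.uint8([[min(255,max(0,z)*2.5)]]),cv2.COLORMAP_JET)[0,0]),-1)
    out.append(H)
cv2.imwrite('pics/top.png',cv2.resize(np.vstack(out),None,fx=.74,fy=.74))
img=cv2.resize(d['img_s'][200:320,200:380],None,fx=4.4,fy=4.4,interpolation=cv2.INTER_CUBIC)
cv2.imwrite('pics/crop.png',img)
E
```

```text
(no output)
```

View pics/top.png

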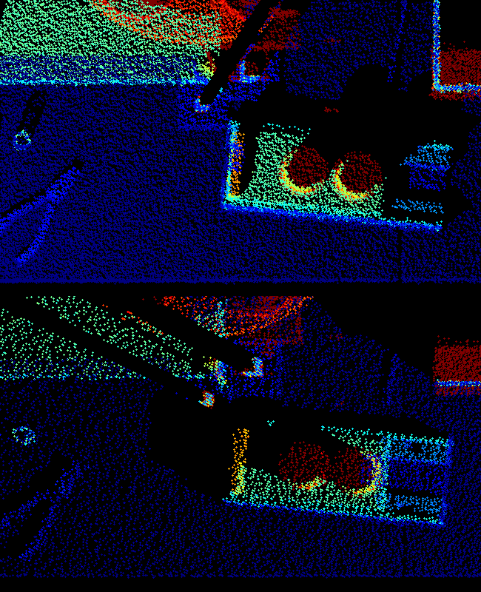

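View pics/crop.png

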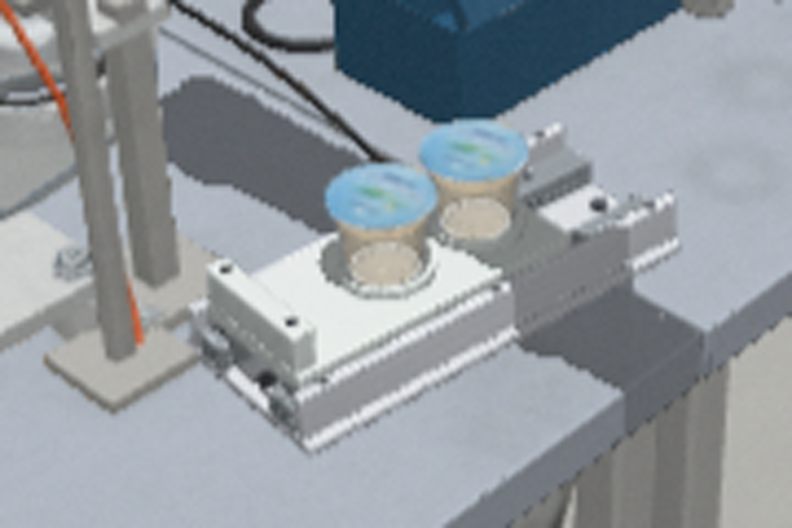

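The height map shows the guides running at about 0.105 rad off world -y, with the bar at px (235,160) and the post at px (200,103). The crop shows the bar's rear face is free. Next I'll fit it with numbers.

Run:
```python
import numpy as np
from h import cloud
d=np.load('f0.npz')
W={}
for s in'sd':
    f={k:d[k+'_'+s] for k in('img','range_z','intrinsics','world_to_cam')}
    w=cloud(f).reshape(-1,3);w=w[~np.isnan(w[:,0])];W[s]=w
    # near guide top strip (z 37-43) edges
    def sel(lo,hi,x0,x1,y0,y1):
        return w[(w[:,2]>lo)&(w[:,2]<hi)&(w[:,0]>x0)&(w[:,0]<x1)&(w[:,1]>y0)&(w[:,1]<y1)]
    g=sel(8,36,430,500,-130,150)
    # outer guide/plate side: lowest x per y bin
    b=[(y,g[(abs(g[:,1]-y)<5),0].min()) for y in range(-120,145,10) if (abs(g[:,1]-y)<5).sum()>2]
    b=np.array(b);p=np.polyfit(b[:,0],b[:,1],1);r=b[:,1]-np.polyval(p,b[:,0]);p=np.polyfit(b[abs(r)<4,0],b[abs(r)<4,1],1)
    th=np.arctan(p[0]);print(s,'slope ang',th,'x at y=100',np.polyval(p,100),b[abs(r)>4])
    ex=np.array([-np.sin(th),-np.cos(th)]);ey=np.array([np.cos(th),-np.sin(th)])  # push dir, and left of it
    t=sel(68,80,470,600,90,160)
    if len(t):
        a=t[:,:2]@ex;l=t[:,:2]@ey
        print('bar top n',len(t),'z',np.median(t[:,2]),'along',np.percentile(a,[2,50,98]),'lat',np.percentile(l,[2,50,98]))
    t=sel(50,66,470,600,90,160); a=t[:,:2]@ex;l=t[:,:2]@ey
    print('bar sides n',len(t),'along',np.percentile(a,[2,50,98]),'lat',np.percentile(l,[2,50,98]))
    t=sel(42,49,430,620,-130,200); a=t[:,:2]@ex;l=t[:,:2]@ey
    print('board top along',np.percentile(a,[1,50,99]),'lat',np.percentile(l,[1,50,99]))
    t=sel(8,30,430,620,-160,200); a=t[:,:2]@ex;l=t[:,:2]@ey
    print('fixt along',np.percentile(a,[1,99]),'lat',np.percentile(l,[1,99]))
    t=sel(90,105,430,620,-160,200); a=t[:,:2]@ex
    print('cups',len(t),t[:,:2].min(0),t[:,:2].max(0))
    print('posts by height')
    for z in range(20,600,60):
        t=sel(z,z+60,540,720,100,300)
        if len(t):print(z,len(t),t[:,:2].min(0).round(),t[:,:2].max(0).round())
```

```text
s slope ang 0.0906970762472622 x at y=100 458.1777879563041 [[130.         465.48409879]]
bar top n 167 z 74.28524819860615 along [-187.52099971 -181.10209243 -171.54190178] lat [468.20924556 508.73177636 554.36130985]
bar sides n 123 along [-188.10613639 -185.53587078 -161.61514226] lat [466.80212469 500.40034266 554.41080954]
board top along [-230.89663971 -115.09785049   59.41648259] lat [453.00396897 484.15160494 585.06004805]
fixt along [-250.37770172  105.26621384] lat [446.82097607 603.0184722 ]
cups 673 [ 476.63422229 -158.35485282] [619.42699258 185.21414872]
posts by height
20 1824 [540. 100.] [720. 300.]
80 736 [598. 100.] [720. 291.]
140 409 [598. 100.] [700. 186.]
200 502 [598. 100.] [720. 185.]
260 595 [589. 158.] [720. 233.]
320 178 [599. 169.] [720. 256.]
380 503 [670. 211.] [719. 271.]
440 452 [634. 222.] [714. 271.]
500 376 [563. 220.] [673. 300.]
560 326 [540. 269.] [572. 300.]
d slope ang 0.10754668061456421 x at y=100 463.0499733621739 [[-20.         454.54427957]]
bar top n 93 z 73.1073291157856 along [-192.21790079 -181.11374539 -174.04246   ] lat [467.32910255 509.89437753 552.16457367]
bar sides n 51 along [-183.29428566 -177.78060805 -167.79139866] lat [466.54575116 485.84077239 507.55129153]
board top along [-233.25240094  -48.91776685   53.12469558] lat [455.88531199 482.73596253 588.56329398]
fixt along [-231.30414884  101.56060707] lat [448.44148972 605.72720429]
cups 463 [ 477.63705245 -154.93395321] [619.99493761 179.58538252]
posts by height
20 581 [541. 100.] [720. 300.]
80 286 [601. 100.] [720. 284.]
140 197 [601. 100.] [665. 179.]
200 191 [599. 101.] [719. 181.]
260 272 [592. 151.] [719. 225.]
320 77 [603. 169.] [720. 249.]
380 239 [672. 204.] [720. 253.]
440 277 [635. 212.] [708. 246.]
500 32 [634. 215.] [672. 248.]
560 2 [584. 278.] [591. 286.]
```

Both views put the rear face of the bar near (526, 137), and the rail yaw is about 0.098 rad. The posts stay at x ≥ 598. I'll move above and behind the bar with the fingers shut.

jog_arm(deltas=[{"offset": [0,0,0],"spin": 0.82,"fingers": 0},{"offset": [0,-0.88,0],"spin": 0,"fingers": 0},{"offset": [0,-0.88,0],"spin": 0,"fingers": 0},{"offset": [0,-0.88,0],"spin": 0,"fingers": 0},{"offset": [0,-0.88,0],"spin": 0,"fingers": 0},{"offset": [0.83,0,0],"spin": 0,"fingers": 0},{"offset": [0.83,0,0],"spin": 0,"fingers": 0},{"offset": [0.83,0,0],"spin": 0,"fingers": 0},{"offset": [0.83,0,0],"spin": 0,"fingers": 0},{"offset": [0.83,0,0],"spin": 0,"fingers": 0}], force=40)

```text
clock: 0.93
eef_pos: [525.8, 180.3, 231.2]
eef_rot: [0.0, 0.741, 0.671, -0.0]
force: [0.9, 0.1, -0.3]
gripper_width: 0.1
grasp_force: 0.0
```

Run:
```python
from plant import *
import cv2,numpy as np
from h import cloud
s=read_state();print(s['eef_pos'],s['eef_rot'],s['gripper_width'],s['force'])
a=grab_frame("wrist");cv2.imwrite('pics/w1.png',a['img'])
w=cloud(a);np.savez('w1.npz',**a)
v=w.reshape(-1,3);v=v[~np.isnan(v[:,0])];
t=v[(v[:,2]>68)&(v[:,2]<80)&(v[:,0]>450)&(v[:,0]<600)&(v[:,1]>60)&(v[:,1]<170)]
print(len(t));
if len(t):
    r=cv2.minAreaRect(t[:,:2].astype(np.float32));print(r)
```

```text
[525.83804468 180.3155174  231.20927531] [ 4.51120482e-05  7.41153469e-01  6.71335629e-01 -7.58879505e-05] 0.12285378334337918 [ 0.87193443  0.06303405 -0.33570933]
1798
((526.8598022460938, 131.56739807128906), (15.784160614013672, 89.41842651367188), 84.10247802734375)
```

View pics/w1.png

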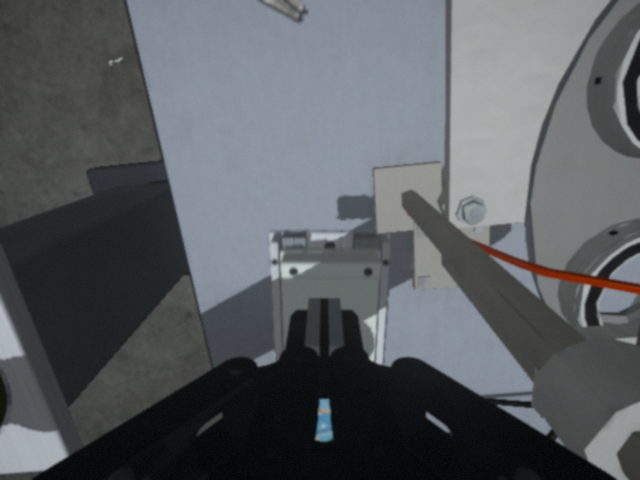

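The wrist view shows the bar at about (330,260) px, measured at (526.9, 131.6) with a yaw of 0.103. The push face is therefore near y≈139.5. The clamp is on the right, so I'll shift 5 mm away from it and descend.

jog_arm(deltas=[{"offset": [0,-0.12,0.2],"spin": 0.03,"fingers": 0},{"offset": [0,0,0.5],"spin": 0,"fingers": 0},{"offset": [0,0,0.5],"spin": 0,"fingers": 0},{"offset": [0,0,0.5],"spin": 0,"fingers": 0},{"offset": [0,0,0.5],"spin": 0,"fingers": 0},{"offset": [0,0,0.5],"spin": 0,"fingers": 0},{"offset": [0,0,0.5],"spin": 0,"fingers": 0},{"offset": [0,0,0.5],"spin": 0,"fingers": 0},{"offset": [0,0,0.5],"spin": 0,"fingers": 0},{"offset": [0,0,0.3],"spin": 0,"fingers": 0}])

```text
clock: 1.82
eef_pos: [519.6, 177.3, 48.5]
eef_rot: [-0.0, 0.743, 0.67, -0.002]
force: [-0.8, -1.0, -0.4]
gripper_width: -0.0
grasp_force: 0.0
```

jog_arm(deltas=[{"offset": [-0.1,0,-0.08],"spin": 0,"fingers": 0},{"offset": [-0.15,0,0],"spin": 0,"fingers": 0},{"offset": [-0.15,0,0],"spin": 0,"fingers": 0},{"offset": [-0.12,0,0],"spin": 0,"fingers": 0},{"offset": [-0.08,0,0],"spin": 0,"fingers": 0},{"offset": [-0.08,0,0],"spin": 0,"fingers": 0},{"offset": [-0.08,0,0],"spin": 0,"fingers": 0},{"offset": [-0.08,0,0],"spin": 0,"fingers": 0},{"offset": [-0.08,0,0],"spin": 0,"fingers": 0},{"offset": [-0.08,0,0],"spin": 0,"fingers": 0}])

```text
clock: 2.65
eef_pos: [517.9, 142.4, 55.4]
eef_rot: [-0.001, 0.742, 0.671, 0.002]
force: [0.9, 5.1, 1.2]
gripper_width: 0.2
grasp_force: 2.8
```

jog_arm(deltas=[{"offset": [-0.1,0,0],"spin": 0,"fingers": 0},{"offset": [-0.1,0,0],"spin": 0,"fingers": 0},{"offset": [-0.1,0,0],"spin": 0,"fingers": 0},{"offset": [-0.1,0,0],"spin": 0,"fingers": 0},{"offset": [-0.1,0,0],"spin": 0,"fingers": 0},{"offset": [-0.1,0,0],"spin": 0,"fingers": 0},{"offset": [-0.1,0,0],"spin": 0,"fingers": 0},{"offset": [-0.1,0,0],"spin": 0,"fingers": 0},{"offset": [-0.1,0,0],"spin": 0,"fingers": 0},{"offset": [-0.1,0,0],"spin": 0,"fingers": 0}])

```text
clock: 3.48
eef_pos: [513.9, 102.7, 55.4]
eef_rot: [-0.001, 0.742, 0.671, 0.002]
force: [-0.0, 6.4, 1.9]
gripper_width: 0.2
grasp_force: 3.0
```

```bash
cat > m.py <<'E'
from plant import *
import cv2,numpy as np,sys
from h import cloud
s=read_state();print(s['eef_pos'],s['force'])
for n in('scene','side'):
    a=grab_frame(n);cv2.imwrite(f'pics/{n}_{s["clock"]:.2f}.png',a['img'])
    v=cloud(a).reshape(-1,3);v=v[~np.isnan(v[:,0])]
    th=.103;ex=np.array([-np.sin(th),-np.cos(th)]);ey=np.array([np.cos(th),-np.sin(th)])
    l=v[:,:2]@ey;x=v[:,:2]@ex
    i=(l>465)&(l<545)&(x>-40)&(x<130)
    # board top level & front edge; fixture front edge
    b=i&(v[:,2]>32)&(v[:,2]<52)&((abs(l-470)<12)|(abs(l-536)<12))
    f=i&(v[:,2]>8)&(v[:,2]<30)
    print(n,'board top z',np.median(v[b,2]),'front',np.percentile(x[b],98),'fixture end',np.percentile(x[f],99))
E
python3 m.py
```

```text
[513.87852135 102.72676498  55.35648553] [-0.04872098  6.35011802  1.92663167]
scene board top z 45.99472408778065 front 63.42388195134308 fixture end 103.01894944098794
side board top z 45.559870879694216 front 69.83150291678574 fixture end 104.24735804244342
```

jog_arm(deltas=[{"offset": [-0.08,0,0],"spin": 0,"fingers": 0},{"offset": [-0.08,0,0],"spin": 0,"fingers": 0},{"offset": [-0.08,0,0],"spin": 0,"fingers": 0},{"offset": [-0.08,0,0],"spin": 0,"fingers": 0},{"offset": [-0.08,0,0],"spin": 0,"fingers": 0},{"offset": [-0.08,0,0],"spin": 0,"fingers": 0},{"offset": [-0.08,0,0],"spin": 0,"fingers": 0},{"offset": [-0.08,0,0],"spin": 0,"fingers": 0},{"offset": [-0.05,0,0],"spin": 0,"fingers": 0},{"offset": [-0.05,0,0],"spin": 0,"fingers": 0}])

```text
clock: 4.42
eef_pos: [510.9, 72.9, 55.3]
eef_rot: [-0.0, 0.742, 0.671, 0.002]
force: [-0.4, 6.7, 2.2]
gripper_width: -0.2
grasp_force: 3.4
```

```bash
python3 m.py
```

```text
[510.88697326  72.92311279  55.26521666] [-0.40119305  6.6776773   2.23462489]Traceback (most recent call last):
  File "m.py", line 14, in <module>
    print(n,'board top z',np.median(v[b,2]),'front',np.percentile(x[b],98),'fixture end',np.percentile(x[f],99))
                                                                                         ~~~~~~~~~~~~~^^^^^^^^^
    return _quantile_unchecked(
        a, q, axis, out, overwrite_input, method, keepdims, weights)
    return _ureduce(a,
                    func=_quantile_ureduce_func,
    ...<5 lines>...
                    overwrite_input=overwrite_input,
                    method=method)
    r = func(a, **kwargs)
    result = _quantile(arr,
                       quantiles=q,
    ...<2 lines>...
                       out=out,
                       weights=wgt)
    slices_having_nans = np.isnan(arr[-1, ...])
                                  ~~~^^^^^^^^^
IndexError: index -1 is out of bounds for axis 0 with size 0
```

Still sliding at about 7 N. I'll creep the rest in short calls.

jog_arm(deltas=[{"offset": [-0.02,0,0],"spin": 0,"fingers": 0},{"offset": [-0.02,0,0],"spin": 0,"fingers": 0},{"offset": [-0.02,0,0],"spin": 0,"fingers": 0},{"offset": [-0.02,0,0],"spin": 0,"fingers": 0},{"offset": [-0.02,0,0],"spin": 0,"fingers": 0},{"offset": [-0.02,0,0],"spin": 0,"fingers": 0},{"offset": [0,0,0],"spin": 0,"fingers": 0},{"offset": [0,0,0],"spin": 0,"fingers": 0},{"offset": [0,0,0],"spin": 0,"fingers": 0},{"offset": [0,0,0],"spin": 0,"fingers": 0}])

```text
clock: 5.3
eef_pos: [509.9, 66.8, 54.8]
eef_rot: [-0.0, 0.742, 0.67, 0.001]
force: [0.1, 4.4, 0.9]
gripper_width: 0.5
grasp_force: 2.6
```

```bash
sed -i "s/,'fixture.*/)/; s/    f=i.*//" m.py; python3 m.py
```

```text
[509.94910051  66.84413474  54.75236363] [0.11445473 4.41926784 0.87815526]
scene board top z 39.171475266149905 front 97.16769154663197
side board top z 38.33148833068647 front 103.9869908853077
```

The top surface has dropped to about 38 mm, the seated height. I'll back off and go up.

jog_arm(deltas=[{"offset": [0.1,0,0],"spin": 0,"fingers": 0},{"offset": [0.3,0,0],"spin": 0,"fingers": 0},{"offset": [0.5,0,0],"spin": 0,"fingers": 0},{"offset": [0.3,0,-0.4],"spin": 0,"fingers": 0},{"offset": [0,0,-0.7],"spin": 0,"fingers": 0},{"offset": [0,0,-0.7],"spin": 0,"fingers": 0},{"offset": [0,0,-0.7],"spin": 0,"fingers": 0},{"offset": [0,0,-0.7],"spin": 0,"fingers": 0},{"offset": [0,0,-0.3],"spin": 0,"fingers": 0},{"offset": [0,0,0],"spin": 0,"fingers": 0}])

```text
clock: 6.23
eef_pos: [516.6, 113.9, 197.7]
eef_rot: [0.002, 0.742, 0.67, 0.002]
force: [1.7, 0.6, -0.8]
gripper_width: 0.1
grasp_force: 0.0
```

```bash
python3 m.py
python3 - <<'E'
import cv2,glob
from plant import *
import numpy as np
from h import cloud
f=sorted(glob.glob('pics/scene_*'))[-1];g=sorted(glob.glob('pics/side_*'))[-1]
A=cv2.resize(cv2.imread(f)[200:320,220:380],None,fx=2.5,fy=2.5,interpolation=2);B=cv2.resize(cv2.imread(g)[160:280,260:420],None,fx=2.5,fy=2.5,interpolation=2)
cv2.imwrite('pics/end.png',np.hstack([A,B]))
v=cloud(grab_frame('wrist')).reshape(-1,3)
t=v[(v[:,2]>58)&(v[:,2]<78)&(v[:,0]>450)&(v[:,0]<575)&(v[:,1]>20)&(v[:,1]<75)]
if len(t):print(np.median(t[:,2]),cv2.minAreaRect(t[:,:2].astype(np.float32)))
E
```

```text
[516.61384775 113.87143038 197.69426643] [ 1.72644796  0.55112907 -0.82430039]
scene board top z 38.99323187189472 front 95.23645011083823
side board top z 38.289502561703245 front 104.31983342055271
65.63258920033046 ((517.8051147460938, 47.96306610107422), (16.674970626831055, 89.7108154296875), 84.37906646728516)
```

View pics/end.png

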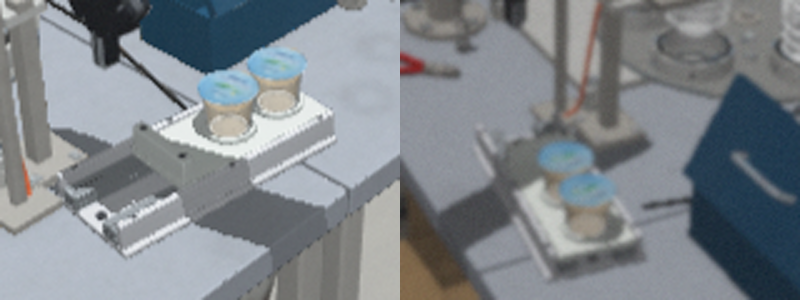

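The bar top is at 65.6 mm, against 66 expected when seated. The board is flush with the end of the fixture, both cups are upright, and the arm is clear. I'm handing in.

```bash
python3 -c "
from plant import *
print(job_done())"
```

```text
the job is handed in; nothing more can be done
None
```

I pushed the board into its notches, where it lies flat with both cups upright; the arm is clear, and the job is handed in, though the hand-in call returned no verdict.

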